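# Clear the toolbox lid and hold it open

## Task

A thin glass jar stands on the lid of the red toolbox: gripping it lightly, take it off and set it down gently and upright, wholly on the round cork pad, and let go of it. Then lift the lid by its front bar to 60 degrees open and hold it there, still; its stay is broken and it would fall shut, so the job finishes with the gripper still holding the lid up. Leave the other things on the bench where they are.

Things in the scene. Friction and masses are not known exactly. Their poses are not given: they have to be found in the camera images.
- jar: thin pale glass jar with a yellow cap, 54 mm in diameter, 90 mm tall, about 0.2 kg; it stands upright on the toolbox lid, lid shut. Origin at the centre of its underside, z up its axis. It breaks if the force between the fingers and it (both pads added up) passes 100 N, that is 50 N of grip, or if it is pressed on the pad or the toolbox with more than 40 N. Grip it at 20 to 40 N
- pad: round cork pad fixed flat on the bench, 130 mm in diameter, 6 mm thick. Origin at the centre of its underside (on the bench surface)
- toolbox: red steel toolbox fixed on the bench, shell 180 (its x) by 300 (its y) by 110 mm high, with the lid on top; the lid's upper face is 120 mm above the bench when shut. Origin at the centre of its underside; its x axis points away from its front, horizontally across the box from the bar side to the hinge side
- lid (a joint): angle of the toolbox lid, rad: 0 shut, growing as its front edge rises; 60 degrees is 1.047; stop at 1.75. The lid is a flat slab 188 by 308 by 10 mm, about 0.7 kg, hinged along the far upper edge of the box; it falls shut freely when let go below about 85 degrees
- lid_bar (a point): middle of the lid's front bar: a round steel bow handle, bar 10 mm thick and 120 mm long, parallel to the hinge (along the toolbox's y), held 42 mm clear (centre line) of the lid's front edge on two end legs, open above and below. 228 mm from the hinge line, 115 mm above the bench when the lid is shut. It turns with the lid
- lid_hinge (a point): middle of the lid's hinge line, which runs along the toolbox's y axis, 90 mm beyond the toolbox's centre and 110 mm above the bench; the bar's centre line lies 5 mm above it when shut
- tin: white metal can with a blue band, 84 mm in diameter, 100 mm tall, standing on the bench; origin at the centre of its underside; leave alone
- mug: white mug, 80 mm wide, 90 mm tall; origin at the centre of its underside; leave alone
- oil: black bottle with a green label and red cap, 60 mm in diameter, 170 mm tall; origin at the centre of its underside; leave alone
- wrench: steel spanner lying on the bench; leave alone
- screwdriver: screwdriver lying on the bench; leave alone
- bearing: steel ring bearing, 60 mm in diameter, 16 mm high, lying on the bench; leave alone
There are look-alikes about, which are no part of the job. Of the things that look like the jar, the largest one is meant.

How it is judged:
By the outcome, as a careful person would: the job done as asked, in the order asked, and still so for the second after the job is handed in, while the arm keeps its last pose, push and grip.
It also fails if it takes over 58 s, if anything falls off the work surface, if the arm or the gripper's body presses on something with over 40 N, if the wrist force passes 120 N, or if a joint passes its speed limit or range.

## Robot

A 7-joint arm with a two-finger parallel gripper is mounted at the origin on the work surface. World frame = base frame: x ahead of the robot, y to its left, z up, the work surface at z = 0. Lengths are in m, angles in degrees, forces in N, time in s.
With the tool pointing down it reaches from about 0.425 to 0.875 m from the base axis. Payload 4.7 kg.
Tool frame: the origin (TCP) lies at the centre of the arm's flange, where the gripper is bolted on; the fingertips stand 182 mm ahead of it and the grasp point (between the pads) lies 164 mm ahead of it (env.grip_depth is the distance from the TCP to the grasp point, in m); z points along the fingers, y is the line along which they close (so a half turn about z gives the same grasp; the last joint's range is limited). The gripper opens to 87 mm and grips with 3 to 60 N. Pads are 19 mm wide; open, the fingers measure 117 mm over their backs; the gripper's body (75 mm by 190 mm) begins 51 mm behind the grasp point.
Start: joints at [-69.551, 18.392, -4.016, 83.108, 1.295, 78.541, -3.26], TCP at [0.218, 0.612, 0.405] pointing down, gripper open.
Joint ranges: [-163.93, 163.93], [-17.29, 119.83], [-79.2, 71.16], [3.27, 140.29], [-89.18, 269.18], [5.43, 117.66], [-154.24, 154.24]. Speed limits (degrees/s): [147.25, 147.25, 180, 180, 180, 180, 180].

## Interface

Orientations are given as [roll, pitch, yaw] about the fixed x, y, z axes, in that order (R = Rz(yaw) Ry(pitch) Rx(roll)).
In Python, from cell import env gives the robot as it stands. The module is installed in compiled form; this text tells all that it offers.
- The arm moves only by the tool send_rows, never from a script. Its arguments are lists of equal length, an entry for each row: "xyz": the shift along the tool's x, y, z in m, a list of three; "rotation": the turn, a rotation vector about the tool's x, y, z in rad, a list of three; "jaw": the opening, from 0 (shut) to 1 (fully open). A call has 1 to 20 rows; each row shifts and turns the commanded pose from where the row before left it, along the tool's axes as they then stand; what a row does not reach is not made up. A row lasts 1/10 s, in which the tool goes at most 50 mm and 8.59 degrees, less where a joint would pass 70% of its speed; a pose out of reach is approached as far as the arm can. A call is refused whole if a number of a shift passes 0.05 or a number of a turn 0.15, either way. A call with a gripper value outside its range is refused whole. The fingers move at their own pace and stop on an object; "newtons" is the grip in N (left out, the last holds). Time passes only in rows, so rows that do not move let the fingers close. It gives the time, the measured TCP pose, the force, the opening and the grip force at its end, in the units of the state.
- env.get_obs(): the state, without advancing time (a new reading comes with each control period).
- env.read_camera(name): name is "scene" or "top" or "wrist"; returns a dict with "image" (384x512x3 uint8, blue, green, red), "fx", "fy", "cx", "cy" (pixels), "R" (3x3) and "t" (3): a world point X has camera coordinates R X + t. Camera axes: x right, y down, z forward; pixel columns grow to the right and rows downward; lengths in m; the calibration is good to about 2 mm. A picture is of the moment at which its call begins. There is no depth.
- env.sign_off(): hands the job in; it is judged then, once.
The state is a dict: "time_s": time; "qpos": joint angles; "joint_velocities": joint speeds; "effort": joint torques, N m; "tool_pos": TCP position; "tool_rot": TCP orientation; "force": force on the tool from outside, world axes, zero at the start; "wrist_torque": the same for the moment, N m; "grip_width": finger opening in m; "grasp_force": force on a finger pad.
Only numpy, scipy, OpenCV 4.12 (cv2) and the standard library are available. Lean on these libraries where they do the work, as an engineer would, in place of code of your own. Each camera call takes 0.05 s, during which the arm holds its last target. There are 200 camera calls.

## Working session

There is one attempt and no reset: what is moved stays moved. The work goes in short steps, Python scripts to look and compute and a tool call to move; the robot and the scene stay as the last step left them, time stands still between calls to the robot, and variables do not carry over. Pictures are saved under pics/ and viewed, at most 10 in all, crops included, and the job is handed in when it is done.

Besides the shell and the picture viewer there is one more tool, called after "Request:" as a command line: name --argument value ..., lists and objects as JSON in quotes. send_rows: Moves the arm, as the interface text tells. Its arguments: {"type":"object","properties":{"xyz":{"type":"array"},"rotation":{"type":"array"},"jaw":{"type":"array"},"newtons":{"type":"number"}},"required":["xyz","rotation","jaw"]}

```bash
mkdir -p pics
cat > h.py <<'E'
from cell import env
import numpy as np, cv2
def shot(n,f=None):
    c=env.read_camera(n)
    if f: cv2.imwrite('pics/'+f,c['image'])
    return c
def ray(c,u,v):
    d=np.array([(u-c['cx'])/c['fx'],(v-c['cy'])/c['fy'],1]); R=np.array(c['R']); t=np.array(c['t'])
    return -R.T@t, R.T@d
def onplane(c,u,v,z):
    o,d=ray(c,u,v); return o+d*(z-o[2])/d[2]
def proj(c,X):
    p=np.array(c['R'])@np.array(X)+np.array(c['t']); return c['fx']*p[0]/p[2]+c['cx'],c['fy']*p[1]/p[2]+c['cy']
E
python3 - <<'E'
from h import *
a=shot('scene','scene0.png');b=shot('top','top0.png')
for c in(a,b): print(ray(c,256,192),c['fx'])
print(env.get_obs())
E
```

```text
(array([ 1.50957913, -0.34182471,  0.80261491]), array([-0.80067283,  0.2383564 , -0.54977654])) 383.2183579359261
(array([ 0.39960338, -0.05156232,  1.24616297]), array([ 0.08792866, -0.04061505, -0.9953952 ])) 398.9316621697126
{'time_s': 0.1, 'qpos': array([-69.55020532,  18.43306376,  -4.01515958,  83.16715359,
         1.29586101,  78.54054119,  -3.25796416]), 'joint_velocities': array([-0.05201769,  0.04636208,  0.13386458, -0.2398382 ,  0.08337649,
        0.13167205,  0.00059477]), 'effort': array([ 2.44359981e-04, -4.92571807e+01, -4.05347329e-01, -3.13395989e+01,
       -6.39188569e-02,  3.95436853e-02,  9.41457370e-05]), 'tool_pos': array([0.21846643, 0.61199301, 0.40379705]), 'tool_rot': array([-1.79904518e+02,  6.38494315e-03,  1.60361643e+02]), 'force': array([0.47620429, 0.2511685 , 0.00747815]), 'wrist_torque': array([-0.09526989, -0.02182012, -0.0462723 ]), 'grasp_force': 0.0, 'grip_width': 0.08702780656396811}
```

View pics/scene0.png

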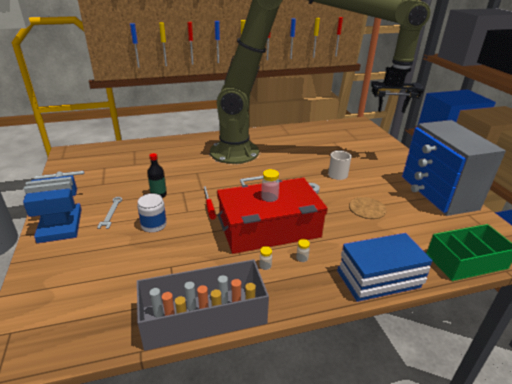

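View pics/top0.png

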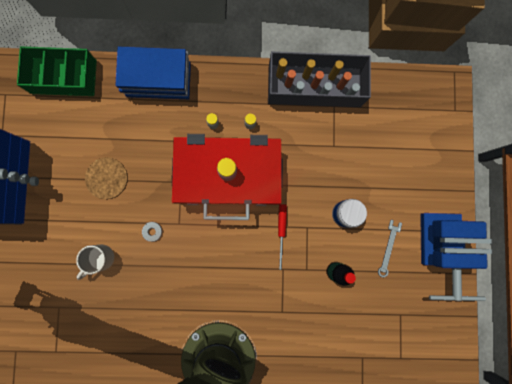

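The scene view shows the jar on the lid with its cap at (271,176), and the top view shows that cap at (227,168). The bar is on the robot side, at (227,217) in the top view, and the pad is at (106,179). Look-alikes with yellow caps: small jars on the bench at top (212,119) and (251,120), seen in scene at (303,249) and (266,257). There are also bottles in the crate at top (320,75). I choose the one on the lid at (227,168), which is the largest.

Run:
```python
from h import *
a=shot('scene');b=shot('top')
crop=cv2.resize(a['image'][150:280,200:350],None,fx=4,fy=4,interpolation=cv2.INTER_CUBIC)
cv2.imwrite('pics/crop0.png',crop)
def blobs(m,mn):
    n,l,s,ce=cv2.connectedComponentsWithStats(m.astype(np.uint8)); return [(s[i],ce[i],l==i) for i in range(1,n) if s[i][4]>=mn]
rays=[]
for nm,c in(('scene',a),('top',b)):
    h=cv2.cvtColor(c['image'],cv2.COLOR_BGR2HSV)
    y=(h[...,0]>22)&(h[...,0]<33)&(h[...,1]>170)&(h[...,2]>120)
    for s,ce,_ in blobs(y,20):
        print(nm,'yellow',s,ce.round(1), onplane(c,*ce,0.21).round(4))
h=cv2.cvtColor(b['image'],cv2.COLOR_BGR2HSV)
r=((h[...,0]<8)|(h[...,0]>172))&(h[...,1]>150)&(h[...,2]>60)
for s,ce,m in blobs(r,1000):
    m=cv2.morphologyEx(m.astype(np.uint8),cv2.MORPH_CLOSE,np.ones((15,15)))
    m=cv2.morphologyEx(m,cv2.MORPH_OPEN,np.ones((15,15)))
    k=cv2.findContours(m,0,2)[0]; k=max(k,key=cv2.contourArea)
    w=np.array([onplane(b,p[0][0],p[0][1],.12)[:2] for p in k],np.float32)
    rr=cv2.minAreaRect(w); print('lid',s,rr,cv2.boxPoints(rr))
roi=h[150:208,75:140]
print('padpx',h[179,106],h[165,95],'wood',h[150,80],h[205,135])
# bar: grey pixels below lid
g=(h[...,1]<50)&(h[...,2]>110); g[:200]=0;g[225:]=0;g[:,:195]=0;g[:,260:]=0
for s,ce,m in blobs(g,15):
    print('bar',s,ce); 
    for u in(210,218,227,236,244):
        v=np.where(m[:,u])[0]; 
        if len(v): print(u,v, onplane(b,u,v.mean(),.115).round(4))
```

```text
scene yellow [315  18   5  18  64] [316.8  26.2] [-1.6379  1.0831  0.21  ]
scene yellow [241  20   5  11  32] [242.2  23.7] [-1.8586  0.5016  0.21  ]
scene yellow [159  22   7  21  88] [162.2  31.8] [-1.6417 -0.1755  0.21  ]
scene yellow [ 35 111  12  10  31] [ 39.5 115.9] [-0.0825 -0.7653  0.21  ]
scene yellow [263 169  16  12 150] [270.5 174.5] [ 0.5644 -0.016   0.21  ]
scene yellow [298 240  12   9  81] [303.6 243.6] [ 0.8848 -0.0362  0.21  ]
scene yellow [260 247  12   9  89] [265.8 251. ] [ 0.8874 -0.1298  0.21  ]
top yellow [206 113  11  11  94] [211.3 118.2] [0.6834 0.0294 0.21  ]
top yellow [245 114  11  11  95] [250.2 118.6] [ 0.6859 -0.0733  0.21  ]
top yellow [218 158  18  19 254] [226.1 167. ] [ 0.5545 -0.0139  0.21  ]
lid [ 172  137  115  100 6839] ((0.5580893158912659, -0.012267962098121643), (0.18914252519607544, 0.31021347641944885), 1.1731340885162354) [[ 0.46036226  0.14087005]
 [ 0.4667135  -0.1692784 ]
 [ 0.6558164  -0.16540597]
 [ 0.64946514  0.14474247]]
padpx [ 16 141 136] [ 16 143 134] wood [ 14 152 158] [ 15 152 146]
bar [204 204  45  16 187] [226.9144385  214.49197861]
210 [216 217 218] [0.4248 0.0304 0.115 ]
218 [217 218] [0.424  0.0078 0.115 ]
227 [217 218] [ 0.4248 -0.0176  0.115 ]
236 [217 218 219] [ 0.4241 -0.043   0.115 ]
244 [217 218 219] [ 0.4247 -0.0657  0.115 ]
```

View pics/crop0.png

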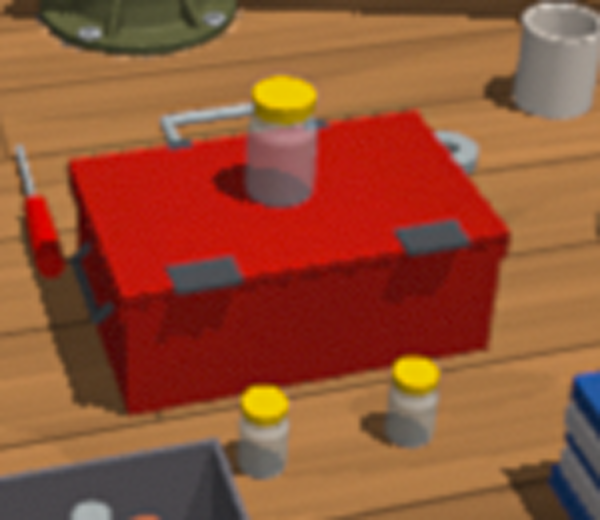

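The crop shows the large jar at scene (271,185) standing on the lid, clearly bigger than the two bench jars, so the choice holds. Jar axis ≈ (0.555,-0.014), lid rectangle 0.189×0.310 (matches the sizes given) and bar at x≈0.424, y≈-0.016. Next I turn the jaw to world x while rising.

Request:
send_rows --xyz '[[0,0,-0.005],[0,0,-0.005],[0,0,-0.005],[0,0,-0.005],[0,0,-0.005],[0,0,-0.005],[0,0,-0.005],[0,0,-0.005],[0,0,-0.005]]' --rotation '[[0,0,0.1364],[0,0,0.1364],[0,0,0.1364],[0,0,0.1364],[0,0,0.1364],[0,0,0.1364],[0,0,0.1364],[0,0,0.1364],[0,0,0.1364]]' --jaw '[1,1,1,1,1,1,1,1,1]'

```text
time_s: 1.1
tool_pos: [0.2184, 0.6122, 0.4497]
tool_rot: [-180.0, 0.0, 89.7]
force: [0.0, -0.0, -0.2]
grip_width: 0.0872
grasp_force: 0.0
```

Request:
send_rows --xyz '[[-0.01,0.005,0],[-0.02,0.01,0],[-0.033,0.018,0],[-0.035,0.019,0],[-0.035,0.019,0],[-0.035,0.019,0],[-0.035,0.019,0],[-0.035,0.019,0],[-0.035,0.019,0],[-0.035,0.019,0],[-0.035,0.019,0],[-0.035,0.019,0],[-0.035,0.019,0],[-0.035,0.019,0],[-0.035,0.019,0],[-0.035,0.018,0],[-0.033,0.018,0],[-0.02,0.01,0],[-0.01,0.007,0],[0,0,0]]' --rotation '[[0,0,0],[0,0,0],[0,0,0],[0,0,0],[0,0,0],[0,0,0],[0,0,0],[0,0,0],[0,0,0],[0,0,0],[0,0,0],[0,0,0],[0,0,0],[0,0,0],[0,0,0],[0,0,0],[0,0,0],[0,0,0],[0,0,0],[0,0,0]]' --jaw '[1,1,1,1,1,1,1,1,1,1,1,1,1,1,1,1,1,1,1,1]'

```text
time_s: 3.1
tool_pos: [0.5328, 0.0296, 0.4495]
tool_rot: [-180.0, 0.0, 89.9]
force: [0.2, -0.5, -0.2]
grip_width: 0.0868
grasp_force: 0.0
```

Run:
```python
from h import *
o=env.get_obs(); print(o['tool_pos'],o['tool_rot'],o['qpos'].round(1),o['time_s'])
w=shot('wrist','w1.png'); t=shot('top')
print('cam',ray(w,256,192))
for z in(.21,): print('jar proj',proj(w,(.555,-.014,.21)),proj(w,(.555,-.014,.12)),'barproj',proj(w,(.4235,-.0165,.115)))
```

```text
[0.53284571 0.02963238 0.44945081] [-1.79979181e+02  1.96396471e-02  8.99478611e+01] [-42.1   2.7  37.7  97.   -1.7  80.9  -4.3] 3.1
cam (array([0.53341992, 0.10115453, 0.4284837 ]), array([ 0.00568734, -0.26394246, -0.96455151]))
jar proj (np.float64(284.5489680883825), np.float64(267.4186645111967)) (np.float64(276.46626929059823), np.float64(222.77253753440857)) barproj (np.float64(141.902269807332), np.float64(223.38096059756293))
```

View pics/w1.png

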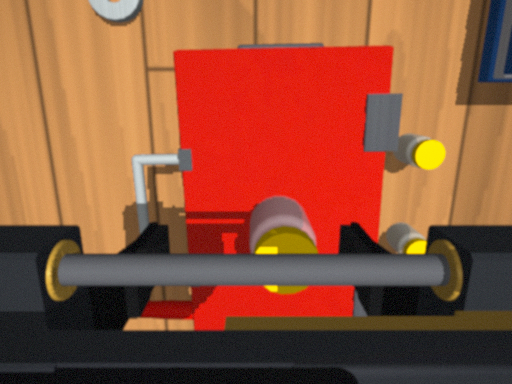

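The wrist view shows the jar body at about (282,225) with the cap near (286,260), and the bar's leg and bar at column 141. Those agree with the projected positions (284,267) and (142,223) within about 1 mm. Next I centre over the jar and go down.

Request:
send_rows --xyz '[[-0.011,0.0055,0],[-0.011,0.0055,0],[-0.011,0.0055,0],[-0.0106,0.0055,0],[0,0,0],[0,0,0]]' --rotation '[[0,0,0],[0,0,0],[0,0,0],[0,0,0],[0,0,0],[0,0,0]]' --jaw '[1,1,1,1,1,1]'

```text
time_s: 3.8
tool_pos: [0.5549, -0.0126, 0.4496]
tool_rot: [-180.0, 0.0, 90.0]
force: [-0.2, 0.5, 0.0]
grip_width: 0.0869
grasp_force: 0.0
```

Run:
```python
from h import *
o=env.get_obs(); print(o['tool_pos'],o['tool_rot'],o['qpos'].round(1),o['time_s'])
t=shot('top'); g=cv2.GaussianBlur(cv2.cvtColor(t['image'],cv2.COLOR_BGR2LAB),(3,3),0)
y0,x0=140,65
s=cv2.resize(g[y0:220,x0:150],None,fx=4,fy=4,interpolation=cv2.INTER_CUBIC)
for ch in(0,1,2):
    c=cv2.HoughCircles(cv2.normalize(s[...,ch],None,0,255,cv2.NORM_MINMAX),cv2.HOUGH_GRADIENT,1,200,param1=100,param2=15,minRadius=72,maxRadius=98)
    if c is not None:
        u,v,r=c[0][0]/4; print(ch,u+x0,v+y0,r,onplane(t,u+x0,v+y0,.006))
print('drawer knob',onplane(t,37,182,.1),'mug',onplane(t,90,258,.09))
```

```text
[ 0.55489033 -0.01262191  0.44962118] [-1.79979141e+02  1.57245475e-03  8.99641060e+01] [-38.5   6.1  40.4  94.2  -4.   81.1   2.3] 3.8
0 107.375 177.875 21.1 [0.53936262 0.3597215  0.006     ]
1 106.375 178.125 21.325 [0.53848923 0.36274186 0.006     ]
2 106.125 178.625 19.4 [0.53690806 0.36341686 0.006     ]
drawer knob [0.51085325 0.52609181 0.1       ] mug [0.29992647 0.3672683  0.09      ]
```

Pad ≈ (0.538, 0.362), with a Hough radius of 21 px, which is 65 mm as given. Next I descend and grip at 28 N.

Request:
send_rows --xyz '[[-0.0014,0,0.014],[0,0,0.014],[0,0,0.014],[0,0,0.014],[0,0,0.014],[0,0,0.014],[0,0,0.014],[0,0,0.014],[0,0,0],[0,0,0]]' --rotation '[[0,0,0],[0,0,0],[0,0,0],[0,0,0],[0,0,0],[0,0,0],[0,0,0],[0,0,0],[0,0,0],[0,0,0]]' --jaw '[1,1,1,1,1,1,1,1,1,1]'

```text
time_s: 4.85
tool_pos: [0.5548, -0.0137, 0.3376]
tool_rot: [-180.0, 0.0, 90.0]
force: [0.7, -0.4, 0.5]
grip_width: 0.0869
grasp_force: 0.0
```

Request:
send_rows --xyz '[[0,0,0],[0,0,0],[0,0,0],[0,0,0],[0,0,0],[0,0,0],[0,0,0],[0,0,0]]' --rotation '[[0,0,0],[0,0,0],[0,0,0],[0,0,0],[0,0,0],[0,0,0],[0,0,0],[0,0,0]]' --jaw '[0.9,0.82,0.75,0.69,0.64,0.6,0.57,0.55]' --newtons 28

```text
time_s: 5.65
tool_pos: [0.5551, -0.0137, 0.3381]
tool_rot: [179.9, -0.0, 90.0]
force: [1.0, 0.4, 0.8]
grip_width: 0.0534
grasp_force: 28.0
```

Request:
send_rows --xyz '[[0,0,0],[0,0,-0.005],[0,0,-0.01],[0,0,-0.01],[0,0,-0.01],[0,0,-0.01],[0,0,-0.01],[0,0,-0.005],[0,0,0]]' --rotation '[[0,0,0],[0,0,0],[0,0,0],[0,0,0],[0,0,0],[0,0,0],[0,0,0],[0,0,0],[0,0,0]]' --jaw '[0.4,0.4,0.4,0.4,0.4,0.4,0.4,0.4,0.4]'

```text
time_s: 6.55
tool_pos: [0.555, -0.0137, 0.3988]
tool_rot: [179.9, -0.0, 90.0]
force: [-0.4, -0.4, -2.0]
grip_width: 0.0533
grasp_force: 28.0
```

Request:
send_rows --xyz '[[0.005,0,0],[0.012,0,0],[0.02,-0.001,0],[0.025,-0.001,0],[0.025,-0.001,0],[0.025,-0.001,0],[0.025,-0.001,0],[0.025,-0.001,0],[0.025,-0.001,0],[0.025,-0.001,0],[0.025,-0.001,0],[0.025,-0.001,0],[0.025,-0.001,0],[0.025,-0.001,0],[0.025,-0.001,0],[0.02,-0.001,0],[0.012,-0.001,0],[0.007,-0.001,0],[0,0,0],[0,0,0]]' --rotation '[[0,0,0],[0,0,0],[0,0,0],[0,0,0],[0,0,0],[0,0,0],[0,0,0],[0,0,0],[0,0,0],[0,0,0],[0,0,0],[0,0,0],[0,0,0],[0,0,0],[0,0,0],[0,0,0],[0,0,0],[0,0,0],[0,0,0],[0,0,0]]' --jaw '[0.4,0.4,0.4,0.4,0.4,0.4,0.4,0.4,0.4,0.4,0.4,0.4,0.4,0.4,0.4,0.4,0.4,0.4,0.4,0.4]'

```text
time_s: 8.55
tool_pos: [0.539, 0.3611, 0.3978]
tool_rot: [180.0, 0.0, 89.9]
force: [0.3, -0.5, -1.7]
grip_width: 0.0532
grasp_force: 28.0
```

Run:
```python
from h import *
o=env.get_obs(); print(o['tool_pos'],o['tool_rot'],o['qpos'].round(1),o['time_s'],o['force'],o['grasp_force'])
s=shot('scene'); cv2.imwrite('pics/s2.png',cv2.resize(s['image'][60:260,200:460],None,fx=3,fy=3)[:600,:780])
```

```text
[0.53903793 0.36113196 0.39784388] [1.79985089e+02 4.53613469e-02 8.99354797e+01] [-57.7  19.5  27.7  84.9  -9.1  77.9 -29.5] 8.55 [ 0.34706416 -0.48726008 -1.70678776] 27.983587656053714
```

View pics/s2.png

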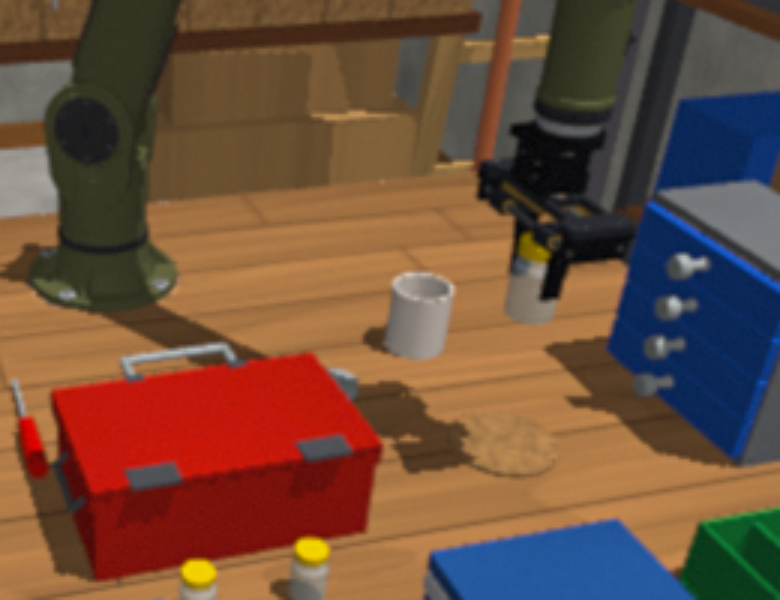

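The jar hangs upright in the fingers at crop (530,290), and the pad at crop (508,443) is clear. Next I lower it, slowly at the end.

Request:
send_rows --xyz '[[0,0,0.006],[0,0,0.015],[0,0,0.018],[0,0,0.018],[0,0,0.018],[0,0,0.018],[0,0,0.018],[0,0,0.018],[0,0,0.015],[0,0,0.01],[0,0,0.006],[0,0,0.003],[0,0,0.002],[0,0,0],[0,0,0]]' --rotation '[[0,0,0],[0,0,0],[0,0,0],[0,0,0],[0,0,0],[0,0,0],[0,0,0],[0,0,0],[0,0,0],[0,0,0],[0,0,0],[0,0,0],[0,0,0],[0,0,0],[0,0,0]]' --jaw '[0.4,0.4,0.4,0.4,0.4,0.4,0.4,0.4,0.4,0.4,0.4,0.4,0.4,0.4,0.4]'

```text
time_s: 10.1
tool_pos: [0.5388, 0.3625, 0.2334]
tool_rot: [179.9, -0.0, 90.0]
force: [0.6, -0.7, -1.9]
grip_width: 0.0531
grasp_force: 28.0
```

Request:
send_rows --xyz '[[0,0,0.001],[0,0,0.001],[0,0,0.001],[0,0,0.001],[0,0,0.001],[0,0,0]]' --rotation '[[0,0,0],[0,0,0],[0,0,0],[0,0,0],[0,0,0],[0,0,0]]' --jaw '[0.4,0.4,0.4,0.4,0.4,0.4]'

```text
time_s: 10.7
tool_pos: [0.5385, 0.3623, 0.2276]
tool_rot: [-180.0, 0.0, 90.0]
force: [-0.3, -0.6, -2.2]
grip_width: 0.0536
grasp_force: 28.0
```

Request:
send_rows --xyz '[[0,0,0.0008],[0,0,0.0008],[0,0,0.0008],[0,0,0]]' --rotation '[[0,0,0],[0,0,0],[0,0,0],[0,0,0]]' --jaw '[0.4,0.4,0.4,0.4]'

```text
time_s: 11.1
tool_pos: [0.5386, 0.3623, 0.2252]
tool_rot: [-180.0, 0.0, 90.0]
force: [0.3, 0.1, -2.4]
grip_width: 0.0535
grasp_force: 28.0
```

Request:
send_rows --xyz '[[0,0,0.0005],[0,0,0.0005],[0,0,0]]' --rotation '[[0,0,0],[0,0,0],[0,0,0]]' --jaw '[0.4,0.4,0.4]'

```text
time_s: 11.4
tool_pos: [0.5386, 0.3623, 0.2243]
tool_rot: [-180.0, 0.0, 90.0]
force: [0.4, -0.2, -1.7]
grip_width: 0.0535
grasp_force: 28.0
```

Request:
send_rows --xyz '[[0,0,0.0005],[0,0,0]]' --rotation '[[0,0,0],[0,0,0]]' --jaw '[0.4,0.4]'

```text
time_s: 11.6
tool_pos: [0.5387, 0.3624, 0.2241]
tool_rot: [180.0, -0.0, 90.0]
force: [-0.3, -0.3, -0.3]
grip_width: 0.0535
grasp_force: 28.0
```

Request:
send_rows --xyz '[[0,0,0.0005],[0,0,0]]' --rotation '[[0,0,0],[0,0,0]]' --jaw '[0.4,0.4]'

```text
time_s: 11.8
tool_pos: [0.5387, 0.3623, 0.224]
tool_rot: [180.0, -0.0, 90.0]
force: [-1.4, -1.3, 3.8]
grip_width: 0.0531
grasp_force: 28.0
```

The force has changed from -2 to +4 N, so the jar is resting on the pad. Next I release, then rise straight up.

Request:
send_rows --xyz '[[0,0,0],[0,0,0],[0,0,0],[0,0,0],[0,0,0],[0,0,0],[0,0,0]]' --rotation '[[0,0,0],[0,0,0],[0,0,0],[0,0,0],[0,0,0],[0,0,0],[0,0,0]]' --jaw '[0.65,0.7,0.8,0.9,1,1,1]'

```text
time_s: 12.5
tool_pos: [0.5386, 0.3623, 0.2234]
tool_rot: [180.0, -0.0, 90.0]
force: [0.5, -0.2, 1.0]
grip_width: 0.0856
grasp_force: 0.0
```

Request:
send_rows --xyz '[[0,0,-0.005],[0,0,-0.01],[0,0,-0.015],[0,0,-0.02],[0,0,-0.02],[0,0,-0.02],[0,0,-0.02],[0,0,-0.02],[0,0,-0.02],[0,0,-0.01],[0,0,0]]' --rotation '[[0,0,0],[0,0,0],[0,0,0],[0,0,0],[0,0,0],[0,0,0],[0,0,0],[0,0,0],[0,0,0],[0,0,0],[0,0,0]]' --jaw '[1,1,1,1,1,1,1,1,1,1,1]'

```text
time_s: 13.6
tool_pos: [0.5391, 0.3623, 0.3862]
tool_rot: [179.8, -0.2, 90.0]
force: [0.5, 0.2, 0.3]
grip_width: 0.0869
grasp_force: 0.0
```

Run:
```python
from h import *
o=env.get_obs(); print(o['tool_pos'],o['tool_rot'],o['qpos'].round(1),o['time_s'])
s=shot('scene'); cv2.imwrite('pics/s3.png',cv2.resize(s['image'][100:260,180:440],None,fx=3,fy=3))
```

```text
[0.53909116 0.36230567 0.38615036] [ 1.79804456e+02 -1.67806732e-01  9.00148998e+01] [-57.7  19.8  27.6  85.8  -9.3  76.4 -29.4] 13.6
```

View pics/s3.png

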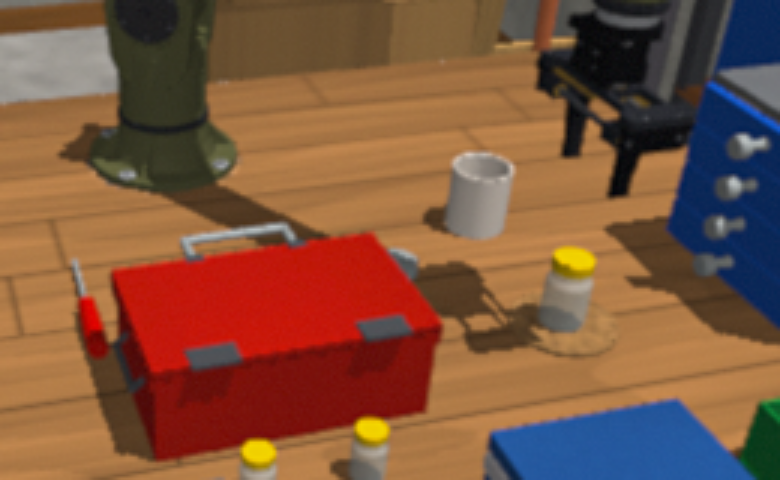

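The jar stands upright on the pad at crop (567,295), with cork visible around its base. Next I move above the bar with the jaw narrowed.

Request:
send_rows --xyz '[[-0.006,-0.002,0],[-0.012,-0.003,0],[-0.02,-0.005,0],[-0.023,-0.0055,0],[-0.023,-0.0055,0],[-0.023,-0.0055,0],[-0.023,-0.0055,0],[-0.023,-0.0055,0],[-0.023,-0.0055,0],[-0.023,-0.0055,0],[-0.023,-0.0055,0],[-0.023,-0.0055,0],[-0.023,-0.0055,0],[-0.023,-0.0055,0],[-0.023,-0.0055,0],[-0.022,-0.0055,0],[-0.02,-0.0055,0],[-0.015,-0.004,0],[-0.008,-0.002,0],[0,0,0]]' --rotation '[[0,0,0],[0,0,0],[0,0,0],[0,0,0],[0,0,0],[0,0,0],[0,0,0],[0,0,0],[0,0,0],[0,0,0],[0,0,0],[0,0,0],[0,0,0],[0,0,0],[0,0,0],[0,0,0],[0,0,0],[0,0,0],[0,0,0],[0,0,0]]' --jaw '[1,1,1,1,1,0.9,0.8,0.7,0.6,0.5,0.4,0.39,0.39,0.39,0.39,0.39,0.39,0.39,0.39,0.39]'

```text
time_s: 15.65
tool_pos: [0.4456, -0.0177, 0.3835]
tool_rot: [180.0, -0.0, 89.9]
force: [0.4, -0.7, -0.2]
grip_width: 0.0342
grasp_force: 0.0
```

Request:
send_rows --xyz '[[0,0,0],[0,0,0],[0,0,0],[0,0,0],[0,0,0]]' --rotation '[[0.035,0,0],[0.035,0,0],[0.035,0,0],[0.035,0,0],[0,0,0]]' --jaw '[0.39,0.39,0.39,0.39,0.39]'

```text
time_s: 16.15
tool_pos: [0.4463, -0.0154, 0.3831]
tool_rot: [-171.9, 0.1, 90.1]
force: [-0.1, -0.2, -0.1]
grip_width: 0.0338
grasp_force: 0.0
```

```bash
cat >> h.py <<'E'
from scipy.spatial.transform import Rotation as Ro
def T(o=None):
    o=o or env.get_obs(); return np.array(o['tool_pos']),Ro.from_euler('xyz',o['tool_rot'],degrees=True).as_matrix()
E
python3 - <<'E'
from h import *
o=env.get_obs(); p,R=T(o); print(p,o['tool_rot'],o['qpos'].round(1),o['time_s'],o['grip_width'])
bar=np.array([.4235,-.0165,.115]); print('tool-frame shift', R.T@(bar-(p+.164*R[:,2])))
w=shot('wrist','w4.png'); print(proj(w,bar),proj(w,bar+[0,.06,0]),proj(w,bar-[0,.06,0]))
E
```

```text
[ 0.44629339 -0.01544331  0.38310113] [-1.71941201e+02  5.37285257e-02  9.01245714e+01] [-45.   -5.1  42.  110.5   3.   81.4  -4. ] 16.15 0.03382412425472852
tool-frame shift [-0.00075572  0.0150145   0.10465008]
(np.float64(272.8405716913909), np.float64(197.83158467002784)) (np.float64(274.2888396885785), np.float64(116.98952856010284)) (np.float64(271.55830348711834), np.float64(269.4075625408915))
```

View pics/w4.png

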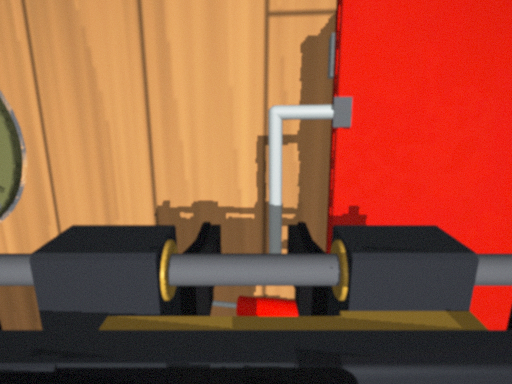

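In the wrist view the bar runs down column 275, centred between the fingers, with its corner at (275,112). The projected columns were 272–274, so the bar sits about 1 mm further in x. Next I shift sideways, descend along the tool axis and grip.

Request:
send_rows --xyz '[[0,0.005,0],[0,0.005,0],[0,0.0055,0],[0,0,0.01],[0,0,0.015],[0,0,0.015],[0,0,0.015],[0,0,0.015],[0,0,0.012],[0,0,0.01],[0,0,0.008],[0,0,0.005],[0,0,0],[0,0,0]]' --rotation '[[0,0,0],[0,0,0],[0,0,0],[0,0,0],[0,0,0],[0,0,0],[0,0,0],[0,0,0],[0,0,0],[0,0,0],[0,0,0],[0,0,0],[0,0,0],[0,0,0]]' --jaw '[0.39,0.39,0.39,0.39,0.39,0.39,0.39,0.39,0.39,0.39,0.39,0.39,0.39,0.39]'

```text
time_s: 17.6
tool_pos: [0.4467, -0.0167, 0.2775]
tool_rot: [-172.0, -0.0, 90.0]
force: [0.0, 0.4, 0.2]
grip_width: 0.0344
grasp_force: 0.0
```

Run:
```python
from h import *
o=env.get_obs(); p,R=T(o); print(p,o['tool_rot'],o['force'],o['time_s'])
bar=np.array([.4243,-.0145,.115]); print('tool-frame shift', R.T@(bar-(p+.164*R[:,2])))
```

```text
[ 0.44670018 -0.01674167  0.27750208] [-1.72016567e+02 -5.38652434e-03  9.00219108e+01] [0.01211651 0.35088002 0.23553344] 17.6
tool-frame shift [2.23495905e-03 3.87180413e-04 3.83308694e-05]
```

Request:
send_rows --xyz '[[0,0,0],[0,0,0],[0,0,0],[0,0,0],[0,0,0],[0,0,0],[0,0,0],[0,0,0]]' --rotation '[[0,0,0],[0,0,0],[0,0,0],[0,0,0],[0,0,0],[0,0,0],[0,0,0],[0,0,0]]' --jaw '[0.33,0.27,0.22,0.17,0.12,0.06,0,0]' --newtons 40

```text
time_s: 18.4
tool_pos: [0.4471, -0.0166, 0.2773]
tool_rot: [-172.1, 0.0, 90.0]
force: [4.9, 0.1, -3.7]
grip_width: 0.0086
grasp_force: 40.0
```

The bar is held: 8.6 mm opening at 40 N. Next I work out the arc rows about the hinge at (0.652, 0.110), with the tool tilting from 8° to 28°.

```bash
cat > arc.py <<'E'
from h import *
import sys
def arc(th0,th1,tilt1,n,hx=.652,hz=.110,r=.228):
    p,R=T(); t0=np.arctan2(R[0,2]*-1,-R[2,2]); g=p+.164*R[:,2]
    a0=np.deg2rad(th0)+np.arcsin(.005/r); a1=np.deg2rad(th1)+np.arcsin(.005/r)
    print('tilt',np.rad2deg(t0),'grasp',g.round(4),'angle seen',np.rad2deg(np.arctan2(g[2]-hz,hx-g[0])-np.arcsin(.005/r)).round(2),'radius',np.hypot(g[2]-hz,hx-g[0]).round(4))
    B=lambda a:np.array([hx-r*np.cos(a),hz+r*np.sin(a)])
    off=np.array([g[0],g[2]])-B(a0)
    P=lambda s:B(a0+s*(a1-a0))+off*(1-s)+.164*np.array([np.sin(t0+s*(tilt1-t0)),np.cos(t0+s*(tilt1-t0))])
    tilt1=np.deg2rad(tilt1); out=[]
    for i in range(n):
        s=i/n; d=P((i+1)/n)-P(s); t=t0+s*(tilt1-t0)
        # tool y = world x rotated: (cos t,-sin t); tool z = (-sin t,-cos t)
        out.append([0,round(d[0]*np.cos(t)-d[1]*np.sin(t),4),round(-d[0]*np.sin(t)-d[1]*np.cos(t),4)])
    print('dphi',(tilt1-t0)/n); print(out)
if __name__=='__main__': arc(*map(float,sys.argv[1:4]),int(sys.argv[4]))
E
python3 -c "
from h import *;p,R=T();print(R[:,1],R[:,2])"
python3 arc.py 0 60 28 40
```

```text
[ 9.90550209e-01  7.70298187e-04 -1.37148422e-01] [-1.37148250e-01 -2.72392277e-04 -9.90550495e-01]
tilt 7.882861473535509 grasp [ 0.4246 -0.0167  0.1149] angle seen -0.03 radius 0.2275
dphi 0.008777757584165146
[[0, np.float64(0.0008), np.float64(-0.0059)], [0, np.float64(0.0009), np.float64(-0.0059)], [0, np.float64(0.001), np.float64(-0.0059)], [0, np.float64(0.0011), np.float64(-0.006)], [0, np.float64(0.0012), np.float64(-0.006)], [0, np.float64(0.0013), np.float64(-0.006)], [0, np.float64(0.0014), np.float64(-0.006)], [0, np.float64(0.0015), np.float64(-0.006)], [0, np.float64(0.0016), np.float64(-0.006)], [0, np.float64(0.0017), np.float64(-0.006)], [0, np.float64(0.0019), np.float64(-0.0059)], [0, np.float64(0.002), np.float64(-0.0059)], [0, np.float64(0.0021), np.float64(-0.0059)], [0, np.float64(0.0022), np.float64(-0.0059)], [0, np.float64(0.0023), np.float64(-0.0059)], [0, np.float64(0.0024), np.float64(-0.0059)], [0, np.float64(0.0025), np.float64(-0.0059)], [0, np.float64(0.0026), np.float64(-0.0059)], [0, np.float64(0.0027), np.float64(-0.0058)], [0, np.float64(0.0028)
[... 239 characters left out ...]
64(-0.0057)], [0, np.float64(0.0034), np.float64(-0.0056)], [0, np.float64(0.0035), np.float64(-0.0056)], [0, np.float64(0.0036), np.float64(-0.0056)], [0, np.float64(0.0037), np.float64(-0.0055)], [0, np.float64(0.0038), np.float64(-0.0055)], [0, np.float64(0.0039), np.float64(-0.0054)], [0, np.float64(0.004), np.float64(-0.0054)], [0, np.float64(0.004), np.float64(-0.0054)], [0, np.float64(0.0041), np.float64(-0.0053)], [0, np.float64(0.0042), np.float64(-0.0053)], [0, np.float64(0.0043), np.float64(-0.0052)], [0, np.float64(0.0044), np.float64(-0.0052)], [0, np.float64(0.0045), np.float64(-0.0051)], [0, np.float64(0.0046), np.float64(-0.0051)], [0, np.float64(0.0047), np.float64(-0.005)]]
```

Request:
send_rows --xyz '[[0,0.0008,-0.0059],[0,0.0009,-0.0059],[0,0.001,-0.0059],[0,0.0011,-0.006],[0,0.0012,-0.006],[0,0.0013,-0.006],[0,0.0014,-0.006],[0,0.0015,-0.006],[0,0.0016,-0.006],[0,0.0017,-0.006]]' --rotation '[[0.0088,0,0],[0.0088,0,0],[0.0088,0,0],[0.0088,0,0],[0.0088,0,0],[0.0088,0,0],[0.0088,0,0],[0.0088,0,0],[0.0088,0,0],[0.0088,0,0]]' --jaw '[0,0,0,0,0,0,0,0,0,0]'

```text
time_s: 19.4
tool_pos: [0.4703, -0.0165, 0.3337]
tool_rot: [-167.1, 0.0, 90.0]
force: [7.1, -0.4, -8.5]
grip_width: 0.0085
grasp_force: 40.0
```

```bash
python3 arc.py 15 60 28 30 | head -1; python3 -c "
from h import *
print(env.get_obs()['force']);s=shot('scene');cv2.imwrite('pics/s5.png',cv2.resize(s['image'][80:270,180:360],None,fx=3,fy=3))"
```

```text
tilt 12.892426516512744 grasp [ 0.4337 -0.0166  0.1738] angle seen 15.04 radius 0.2274
[ 7.10848433 -0.37651404 -8.48156833]
```

View pics/s5.png

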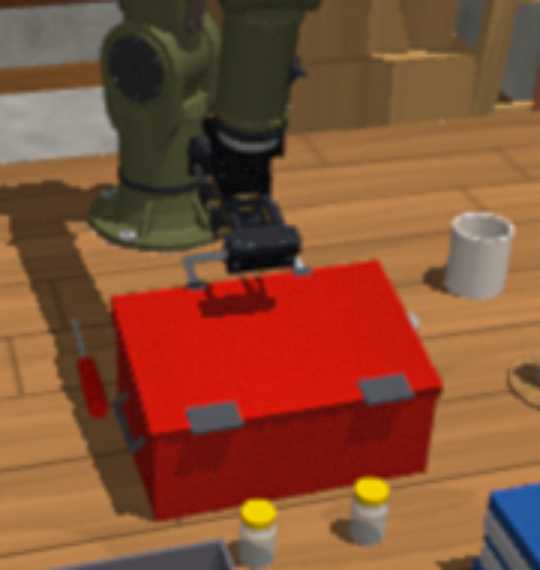

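The lid has risen, with its front edge near crop (250,280) and the gripper on the bar at (262,250). Forces are small (7 N and -8.5 N), so I continue.

Request:
send_rows --xyz '[[0,0.0019,-0.0059],[0,0.002,-0.0059],[0,0.0021,-0.0059],[0,0.0022,-0.0059],[0,0.0023,-0.0059],[0,0.0024,-0.0059],[0,0.0025,-0.0059],[0,0.0026,-0.0059],[0,0.0027,-0.0058],[0,0.0028,-0.0058],[0,0.0029,-0.0058],[0,0.003,-0.0058],[0,0.0031,-0.0057],[0,0.0032,-0.0057],[0,0.0033,-0.0057]]' --rotation '[[0.0088,0,0],[0.0088,0,0],[0.0088,0,0],[0.0088,0,0],[0.0088,0,0],[0.0088,0,0],[0.0088,0,0],[0.0088,0,0],[0.0088,0,0],[0.0088,0,0],[0.0088,0,0],[0.0088,0,0],[0.0088,0,0],[0.0088,0,0],[0.0088,0,0]]' --jaw '[0,0,0,0,0,0,0,0,0,0,0,0,0,0,0]'

```text
time_s: 20.95
tool_pos: [0.5321, -0.0159, 0.405]
tool_rot: [-159.4, -0.0, 90.1]
force: [5.5, 0.8, -8.6]
grip_width: 0.0086
grasp_force: 40.2
```

```bash
python3 arc.py 37.5 60 28 15 | head -1
```

```text
tilt 20.63092086451459 grasp [ 0.4743 -0.0159  0.2515] angle seen 37.28 radius 0.2271
```

Request:
send_rows --xyz '[[0,0.0034,-0.0056],[0,0.0035,-0.0056],[0,0.0036,-0.0056],[0,0.0037,-0.0055],[0,0.0038,-0.0055],[0,0.0039,-0.0054],[0,0.004,-0.0054],[0,0.004,-0.0054],[0,0.0041,-0.0053],[0,0.0042,-0.0053],[0,0.0043,-0.0052],[0,0.0044,-0.0052],[0,0.0045,-0.0051],[0,0.0046,-0.0051],[0,0.0047,-0.005],[0,0,0],[0,0,0],[0,0,0]]' --rotation '[[0.0088,0,0],[0.0088,0,0],[0.0088,0,0],[0.0088,0,0],[0.0088,0,0],[0.0088,0,0],[0.0088,0,0],[0.0088,0,0],[0.0088,0,0],[0.0088,0,0],[0.0088,0,0],[0.0088,0,0],[0.0088,0,0],[0.0088,0,0],[0.0088,0,0],[0,0,0],[0,0,0],[0,0,0]]' --jaw '[0,0,0,0,0,0,0,0,0,0,0,0,0,0,0,0,0,0]'

```text
time_s: 22.75
tool_pos: [0.6202, -0.015, 0.4526]
tool_rot: [-151.7, -0.2, 90.1]
force: [3.4, 4.7, -10.8]
grip_width: 0.008
grasp_force: 40.2
```

```bash
python3 arc.py 60 60 28 15 | head -1; python3 -c "
from h import *
print(env.get_obs()['joint_velocities'].round(2));s=shot('scene');cv2.imwrite('pics/s6.png',cv2.resize(s['image'][50:270,140:400],None,fx=2.7,fy=2.7))
bx=np.array([.651,-.0145,.110])
for th in(55,60,65):
  a=np.deg2rad(th)
  print(th,[np.round((np.array(proj(s,bx+np.array([-.186*np.cos(a)+h*np.sin(a),y,.186*np.sin(a)+h*np.cos(a)])))-[140,50])*2.7,1) for y in(.154,-.154) for h in (.01,)])"
```

```text
tilt 28.284948870910725 grasp [ 0.5424 -0.0148  0.3082] angle seen 59.81 radius 0.2264
[-0.13 -0.08  0.05  0.11  0.04 -0.02  0.09]
55 [array([482.4, 270.1]), array([214.9, 301.1])]
60 [array([488.3, 269.4]), array([217.3, 300.7])]
65 [array([494.4, 269.9]), array([219.9, 301.8])]
```

View pics/s6.png

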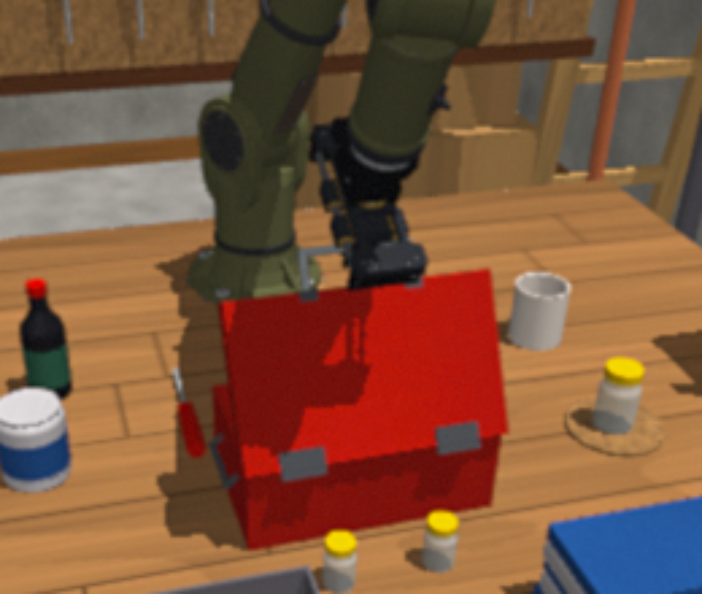

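The lid stands open and is held by the bar. Its top corners at crop (490,270) and (221,301) match the 60° prediction, and the grasp-point geometry gives 59–60°. The jar is upright on the pad at (618,400), and the tin, mug and oil are where they were. It is holding still, so I hand it in.

```bash
python3 -c "
from cell import env
print(env.sign_off())"
```

```text
the job is handed in; nothing more can be done
None
```

The jar was set down upright on the cork pad and let go, and the gripper is holding the lid still by its bar at about 60° (my measurements put it between 59° and 61°); the job was handed in at about 23 s, and no verdict came back.

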